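Set a try square on a board and clamp it

ROBOT

A 6-joint arm with a two-finger parallel gripper is mounted at the origin on a cart in front of the work surface, level with it; the furniture and walls round the work are solid. World frame = base frame: x ahead of the robot, y to its left, z up, the work surface at z = 0. Lengths are in m, angles in rad, forces in N, time in s.
With the tool pointing down it reaches from about 0.35 to 0.725 m from the base axis. Payload 4.3 kg.
Tool frame: the origin (TCP) lies on the centre line of the jaws, within the pads' length; the fingertips stand 8 mm ahead of it and the grasp point (between the pads) lies 11 mm behind it; x points along the fingers, z is the direction in which the jaws open and shut, and the axes are right-handed (so a half turn about x gives the same grasp; the last joint's range is limited). The gripper opens to 85 mm and grips with 20 to 120 N. Pads are 22 mm wide; open, the fingers measure 114 mm over their backs; the gripper's body (76 mm by 85 mm) begins 54 mm behind the grasp point. The pads swing forward as they close: fully open they stand 13 mm farther back than shut.
Start: joints at [1.2, 0.377, 0.081, 1.274, 0, 1.46], TCP at [0.148, 0.556, 0.239] pointing down, gripper open.
Joint ranges: [-2.72, 2.72], [-0.84, 1.66], [-1.02, 1.22], [-1.77, 2.12], [-1.37, 1.28], [-3.14, 3.14]. Speed limits (rad/s): [2.57, 2.57, 3.14, 3.14, 3.14, 3.14].

INTERFACE

Orientations are given as a rotation vector (axis times angle).
In Python, from cell import robot gives the robot as it stands.
- The arm moves only by the tool servo_tool, never from a script. Its argument "series" is a list that holds one entry, the list of rows, each a list of 4 numbers: the shift along the tool's x, y, z in mm, then the turn about the tool's x in degrees. A call has 1 to 8 rows; each row shifts and turns the commanded pose from where the row before left it, along the tool's axes as they then stand; what a row does not reach is not made up. A row lasts 1/12 s, in which the tool goes at most 41.7 mm and 7.16 degrees, less where a joint would pass 70% of its speed; a pose out of reach is approached as far as the arm can. A call is refused whole if a number of a shift passes 41.7 or a number of a turn 7.16, either way. A call with a gripper value outside its range is refused whole. "claw" is the opening, from 0 (shut) to 1 (fully open), set as the call begins (left out, the last holds). The fingers move at their own pace and stop on an object; "grip_force" is the grip in N (left out, the last holds). Time passes only in rows, so rows that do not move let the fingers close. It gives the time, the measured TCP pose, the force and the opening at its end, in the units of the state.
- robot.get_obs(): the state, without advancing time (a new reading comes with each control period).
- robot.grab_frame(name): name is "side" or "top"; returns a dict with "img" (480x640x3 uint8, blue, green, red), "fx", "fy", "cx", "cy" (pixels), "dist_coeffs" ([k1, k2, p1, p2, k3] as OpenCV has them; the pictures are not rectified), "camera_from_world" (4x4, takes a point from world to camera coordinates). Camera axes: x right, y up, looking along -z (the intrinsics and any distortion apply to the point x, -y, -z); pixel columns grow to the right and rows downward; lengths in m; the calibration is good to about 2 mm. A picture is of the moment at which its call begins. There is no depth.
- robot.hand_in(): hands the job in, once; it reports no verdict.
The state is a dict: "clock": time; "joint_pos": joint angles; "qvel": joint speeds; "effort": joint torques, N m; "tcp_pos": TCP position; "eef_rot": TCP orientation; "force": force on the tool from outside, world axes, zero at the start; "ft_torque": the same for the moment, N m; "grip_width": finger opening in m.
Only numpy, scipy, OpenCV 4.12 (cv2) and the standard library are available. Lean on these libraries where they do the work, as an engineer would, in place of code of your own. Each camera call takes 0.05 s, during which the arm holds its last target. There are 200 camera calls.

TASK

Take the round tin off the plywood board and stand it upright on the bench. Then, keeping the try square flat on the bench all the time (slide it, do not lift it), slide it over so that its wooden stock lies flush along the board's guide edge with the blade across the board and the end of the stock up against the stop block, and only then bring the hold-down arm down until its pad rests on the stock. Leave the other things on the bench where they are.

Things in the scene. Friction and masses are not known exactly. Their poses are not given: they have to be found in the camera images.
- board: Plywood board 190 x 180 x 5 mm, screwed to the bench. Origin: middle of its guide edge at bench height; x points from that edge into the board (x 0 to 190, y -90 to +90 mm). At its rear a wooden fence, x 190 to 206 mm, 18 mm high. When the square is well set, its stock_face point coincides with this origin and has the same axes.
- stop_face (a point): Point of the stop block's face that the stock's end must meet; axes as the board's, at board x 0, y 57.5, z 8 mm. The wooden block is 16 mm high, lies on the +y side of this face (22 mm wide), and runs in board x from -45 mm (jutting past the guide edge) to +50 mm.
- clamp_hinge (a point): Hinge of the hold-down arm, axis along board y, at board x 45, y 34, z 31 mm. Its fixed steel foot covers board x 20 to 70, y 16 to 52 mm, up to 43 mm high.
- clamp_arm (a joint): Hold-down arm's angle (rad), growing as it is raised: 0 level, pointing out past the guide edge (board -x), 1.57 upright, 1.9 its limit, leaning back. The pad, 60 mm from the hinge, meets the stock of a well-set square at about 0; with no square it drops to -0.15. A 9 x 18 mm bar, 118 mm long, the last 45 mm a black grip 13 x 21 mm. Stiff hinge: stays where left.
- clamp_grip (a point): Centre of the arm's black grip, 100 mm from the hinge; x points along the arm to the hinge, z out of the arm's upper face (the face that is up when the arm is down).
- try_square: Try square lying flat on the bench, loose, 480 g, outline 197 x 117 mm: wooden stock with a steel blade set at right angles to one end. Origin: under the middle of its outline. Its own axes are 4 degrees off its edges: use stock_face instead.
- stock_face (a point): Middle of the stock's inner face, at its underside; x points square to the face, along the blade to its tip; y along the stock. In this frame the stock covers x -30 to 0, y -57.5 to +57.5, z 0 to 16 mm; the blade x 0 to 160, y -55 to -19, z 7 to 9 mm, so it passes over the 5 mm board.
- wax_tin: Round tin with lid, 70 mm across, 43 mm high; standing on the board at first, in the way of the blade. Origin: centre of its underside.
- tape_measure: Bystander: tape measure, 94 x 64 mm, 66 mm high. Origin: centre of its underside.
- offcut: Bystander: pine offcut, 90 x 44 x 38 mm. Origin: centre of its underside.
- sanding_block: Bystander: cork sanding block, 125 (x) x 88 (y) x 34 mm. Origin: centre of its underside.
- glue_bottle: Bystander: upright glue bottle, 58 mm across, 186 mm high. Origin: centre of its underside.

How it is judged:
By the outcome, as a careful person would: the job done as asked, in the order asked, and still so for the second after the job is handed in, with the robot touching nothing.
It also fails if it takes over 72 s, if anything falls off the work surface, if the arm or the gripper's body presses on something with over 40 N, if the wrist force passes 120 N, or if a joint passes its speed limit or range.

## Working session

There is one attempt and no reset: what is moved stays moved. The work goes in short steps, Python scripts to look and compute and a tool call to move; the robot and the scene stay as the last step left them, time stands still between calls to the robot, and variables do not carry over. Pictures are saved under pics/ and viewed, about 8 in all and at most 12, crops included, and the job is handed in when it is done.

Besides the shell and the picture viewer there is one more tool, called after "Emit:" as name(argument=value, ...) on one line, values as JSON. servo_tool: Moves the arm, as the interface text tells. Its arguments: {"type":"object","properties":{"series":{"type":"array","items":{"type":"array","items":{"type":"array","items":{"type":"number"}}}},"claw":{"type":"number"},"grip_force":{"type":"number"}},"required":["series"]}

```bash
ls; mkdir -p pics
cat > h.py <<'E'
import numpy as np, cv2
from scipy.spatial.transform import Rotation as R
from cell import robot
def grab(n,fn=None):
    f=robot.grab_frame(n)
    if fn: cv2.imwrite('pics/'+fn+'.png',f['img'])
    return f
def K(f): return np.array([[f['fx'],0,f['cx']],[0,f['fy'],f['cy']],[0,0,1.]])
F=np.diag([1.,-1,-1])
def proj(f,P):
    T=np.array(f['camera_from_world']);P=np.atleast_2d(P)
    c=(P@T[:3,:3].T+T[:3,3])@F
    return cv2.projectPoints(c,np.zeros(3),np.zeros(3),K(f),np.array(f['dist_coeffs'],float))[0][:,0]
def unproj(f,uv,z):
    T=np.array(f['camera_from_world']);uv=np.atleast_2d(np.array(uv,float))
    n=cv2.undistortPoints(uv[:,None],K(f),np.array(f['dist_coeffs'],float))[:,0]
    d=(np.c_[n,np.ones(len(n))]@F)@T[:3,:3]; o=-T[:3,:3].T@T[:3,3]
    return o+d*((z-o[2])/d[:,2])[:,None]
def st():
    s=robot.get_obs();r=R.from_rotvec(s['eef_rot']).as_matrix()
    print('t',round(s['clock'],2),'tcp',np.round(s['tcp_pos'],4),'x',np.round(r[:,0],3),'z',np.round(r[:,2],3),'w',round(s['grip_width'],4),'F',np.round(s['force'],1),'q',np.round(s['joint_pos'],2))
    return s,r
E
python3 - <<'E'
from h import *
for n in('top','side'):
    f=grab(n,n+'0');T=np.array(f['camera_from_world']);print(n,np.round(-T[:3,:3].T@T[:3,3],3),f['fx'],f['dist_coeffs'])
st()
E
```

```text
pics
top [ 0.402 -0.154  1.156] 614.0886383281106 [-0.14930744  0.          0.          0.          0.        ]
side [ 0.133 -0.317  0.779] 437.3782057562631 [0.01286926 0.         0.         0.         0.        ]
t 0.1 tcp [0.1481 0.555  0.2385] x [-0.001 -0.002 -1.   ] z [ 0.258  0.966 -0.002] w 0.0854 F [ 0.7  0.8 -0.1] q [1.2  0.38 0.08 1.27 0.   1.46]
```

View pics/top0.png

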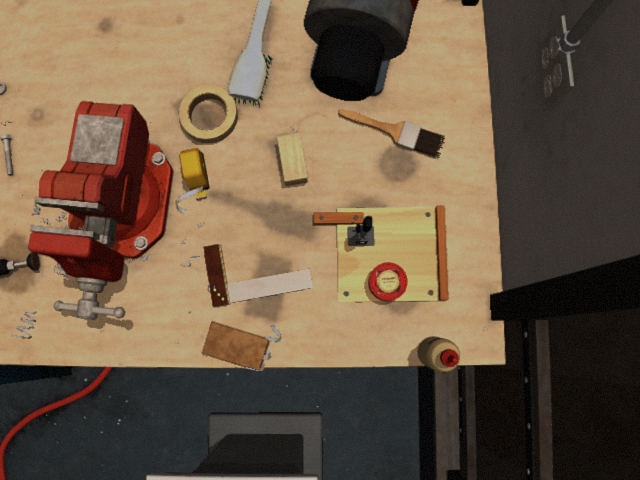

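View pics/side0.png

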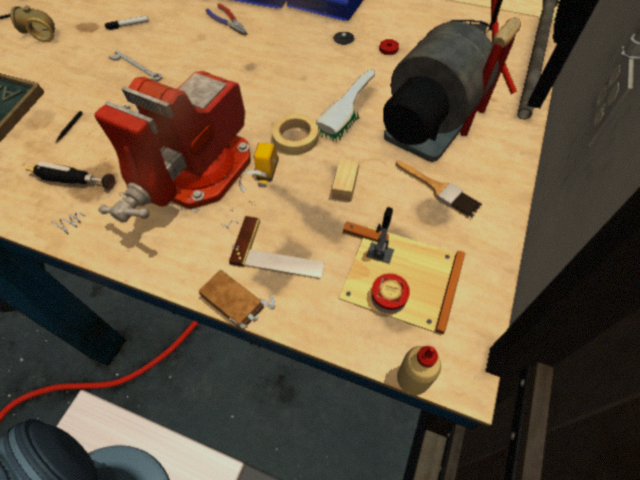

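The top view shows the board (337–440, 206–302), tin (388,282), stop and clamp near (340–370, 218–235), and the square with its stock at (216,275) and its blade reaching (312,280). I'll zoom in for pixel accuracy.

Run:
```python
from h import *
im=cv2.imread('pics/top0.png')[195:385,195:465]
cv2.imwrite('pics/c0.png',cv2.resize(im,(810*790//810,556),interpolation=cv2.INTER_CUBIC))
f=grab('top')
print(proj(f,[[0,0,0],[.4,0,0],[.4,-.2,0]]))
print(unproj(f,[[337,208],[437,206],[440,302],[337,302]],.005))
```

```text
[[231.13854675 556.39809509]
 [230.91046051 339.92542954]
 [337.95210335 339.38348154]]
[[ 0.64912041 -0.20110143  0.005     ]
 [ 0.6521962  -0.39441398  0.005     ]
 [ 0.46740533 -0.39317891  0.005     ]
 [ 0.46951726 -0.1988328   0.005     ]]
```

View pics/c0.png

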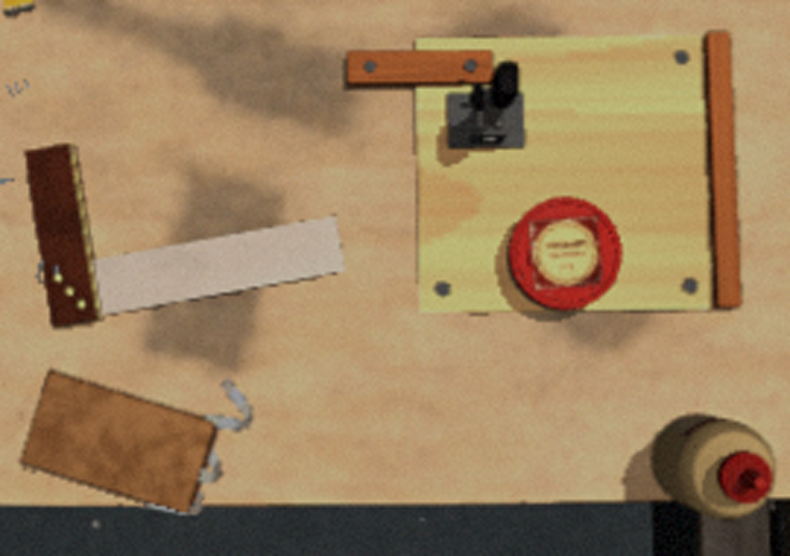

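```bash
cat > poses.py <<'E'
from h import *
from scipy.optimize import least_squares
def px(c): return np.array(c,float)/2.926+195-.33
def fit(f,uv,M,x0):
    M=np.array(M)/1000
    def W(p):
        c,s=np.cos(p[2]),np.sin(p[2]);return np.c_[p[0]+c*M[:,0]-s*M[:,1],p[1]+s*M[:,0]+c*M[:,1],M[:,2]]
    r=least_squares(lambda p:(proj(f,W(p))-uv).ravel(),x0)
    return r.x,np.round(r.fun.reshape(-1,2),1)
E
python3 - <<'E'
from poses import *
f=grab('top')
b,e=fit(f,px([[415,39],[418,312],[345,53],[347,86],[447,148],[523,148],[741,306],[710,313]]),
 [[0,90,5],[0,-90,5],[-45,79.5,16],[-45,57.5,16],[20,16,5],[70,16,5],[206,-90,18],[190,-90,5]],[.56,-.2,-1.57]);print('board',b,e.tolist())
s,e=fit(f,px([[25,151],[52,326],[337,215],[343,271],[74,144]]),[[-30,57.5,16],[-30,-57.5,16],[160,-19,9],[160,-55,9],[0,57.5,16]],[.52,.03,-1.4]);print('sq',s,e.tolist())
print('tin',unproj(f,px([[566,253]]),.043))
print('place',unproj(f,[[335,333]],0), 'sand',unproj(f,px([[216,425],[190,513],[50,371]]),.034))
B=R.from_euler('z',b[2]).as_matrix()
print('sq in board',B.T@[*(s[:2]-b[:2]),0],np.degrees(s[2]-b[2]),np.degrees(b[2]))
g=grab('side')
def pt(p,q): return np.r_[p[:2],0]+R.from_euler('z',p[2]).as_matrix()@(np.array(q)/1000)
print('side check: board corners, tip, stock', proj(g,[pt(b,[0,90,5]),pt(b,[0,-90,5]),pt(s,[160,-37,9]),pt(s,[-30,57.5,16]),pt(b,[45,34,31])]).round())
E
```

```text
board [ 0.55969978 -0.19958322 -1.56990595] [[-0.3, -0.3], [-0.1, 0.6], [0.1, -0.7], [-0.5, -0.6], [-0.2, 0.6], [0.1, 0.4], [0.1, 0.9], [0.8, -0.9]]
sq [ 0.52382035  0.01289722 -1.39955327] [[0.0, -0.2], [0.1, 0.2], [-0.2, 0.4], [1.1, 0.1], [-1.1, -0.6]]
tin [[ 0.50439003 -0.29100571  0.043     ]]
place [[ 0.41191016 -0.1946189   0.        ]] sand [[ 0.39992421 -0.07282989  0.034     ]
 [ 0.34597517 -0.05680958  0.034     ]
 [ 0.43351494  0.03087045  0.034     ]]
sq in board [-0.2125123  -0.03569023  0.        ] 9.760489598970597 -89.9489851664751
side check: board corners, tip, stock [[367. 226.]
 [337. 298.]
 [323. 270.]
 [245. 215.]
 [380. 247.]]
```

Emit:
servo_tool(series=[[[-20,-20,0,-7],[-20,-20,0,-7],[-20,-20,0,-0.95],[0,-29,-25,0],[0,-29,-25,0],[0,-29,-25,0],[0,-29,-25,0],[0,-29,-25,0]]])

```text
clock: 0.92
tcp_pos: [0.3535, 0.421, 0.2993]
eef_rot: [-1.21, 1.209, 1.21]
force: [0.5, 0.1, -0.5]
grip_width: 0.0855
```

Emit:
servo_tool(series=[[[0,-20,-36,0],[0,0,-40,0],[0,0,-40,0],[0,0,-40,0],[0,0,-40,0],[0,0,-40,0],[0,0,-40,0],[0,0,-40,0]]])

```text
clock: 1.58
tcp_pos: [0.3719, 0.1046, 0.2993]
eef_rot: [-1.21, 1.208, 1.209]
force: [0.6, -0.4, -0.3]
grip_width: 0.0854
```

Emit:
servo_tool(series=[[[0,-13,-36,0],[0,-12,-36,0],[0,-12,-36,0],[0,-12,-36,0],[0,-12,-36,0],[0,-12,-36,0],[0,-12,-36,0],[0,-12,-36,0]]], claw=1)

```text
clock: 2.25
tcp_pos: [0.4696, -0.1836, 0.2993]
eef_rot: [-1.209, 1.209, 1.209]
force: [0.4, 0.6, 0.6]
grip_width: 0.0854
```

Emit:
servo_tool(series=[[[0,-12,-36,0],[0,-12,-36,0],[10,-11,-35,0],[40,0,0,0],[40,0,0,0],[40,0,0,0],[20,0,0,0],[0,0,0,0]]])

```text
clock: 2.92
tcp_pos: [0.5008, -0.2861, 0.1433]
eef_rot: [-1.2, 1.211, 1.219]
force: [0.2, 0.1, 0.6]
grip_width: 0.0858
```

Run:
```python
from h import *
st()
a=grab('side')['img'][150:390,280:500];b=grab('top')['img'][180:380,300:480]
cv2.imwrite('pics/t1.png',np.hstack([cv2.resize(a,(440,480)),cv2.resize(b,(360,480)) if 0 else cv2.resize(b,(360,400)).copy() if 0 else np.vstack([cv2.resize(b,(360,400)),np.zeros((80,360,3),np.uint8)])]))
```

```text
t 2.92 tcp [ 0.5008 -0.2861  0.1433] x [-0.009  0.007 -1.   ] z [0.    1.    0.007] w 0.0858 F [0.2 0.1 0.6] q [-0.63  0.43 -0.09  1.06  0.   -0.63]
```

View pics/t1.png

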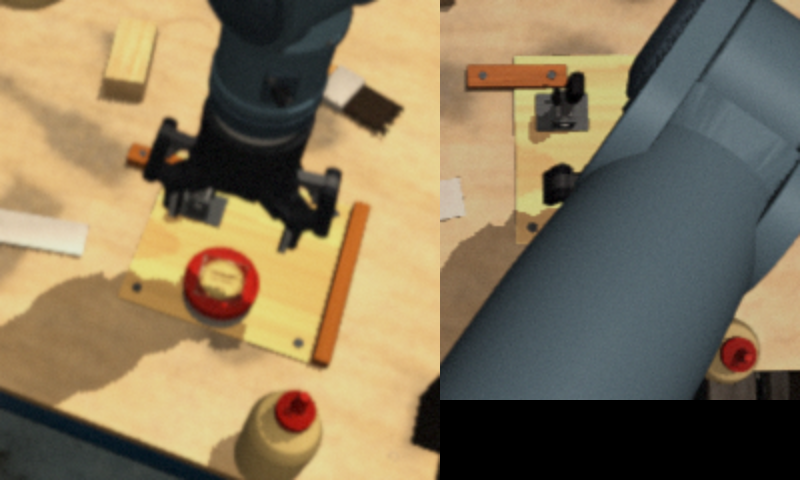

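Emit:
servo_tool(series=[[[0,-3,-4,0],[20,0,0,0],[20,0,0,0],[20,0,0,0],[0,0,0,0]]])

```text
clock: 3.43
tcp_pos: [0.5073, -0.2925, 0.0882]
eef_rot: [-1.208, 1.209, 1.211]
force: [-0.9, 0.5, -1.0]
grip_width: 0.0855
```

```bash
python3 -c "
from h import *
st()"
```

```text
t 3.43 tcp [ 0.5073 -0.2925  0.0882] x [-0.001  0.001 -1.   ] z [-0.     1.     0.001] w 0.0855 F [-0.9  0.5 -1. ] q [-0.63  0.48 -0.16  0.93 -0.   -0.63]
```

Emit:
servo_tool(series=[[[0,3,2,0],[20,0,0,0],[20,0,0,0],[18,0,0,0],[10,0,0,0],[0,0,0,0]]])

```text
clock: 3.93
tcp_pos: [0.5044, -0.2905, 0.0211]
eef_rot: [-1.209, 1.209, 1.21]
force: [0.1, 0.1, -0.7]
grip_width: 0.0855
```

Emit:
servo_tool(series=[[[0,0,0,0],[0,0,0,0],[0,0,0,0],[0,0,0,0],[0,0,0,0],[0,0,0,0]]], claw=0.6, grip_force=30)

```text
clock: 4.43
tcp_pos: [0.5059, -0.2915, 0.0233]
eef_rot: [-1.212, 1.208, 1.206]
force: [-0.2, 1.2, 6.7]
grip_width: 0.0692
```

Emit:
servo_tool(series=[[[-20,0,0,0],[-30,0,0,0],[-30,0,0,0],[0,20,12,0],[0,25,16,0],[0,25,16,0],[0,25,16,0],[0,0,0,0]]])

```text
clock: 5.1
tcp_pos: [0.4023, -0.2253, 0.0997]
eef_rot: [-1.201, 1.211, 1.219]
force: [-1.7, 1.1, -2.0]
grip_width: 0.0692
```

Emit:
servo_tool(series=[[[25,0,0,0],[25,0,0,0],[20,0,0,0],[10,0,0,0],[0,0,0,0],[0,0,0,0]]])

```text
clock: 5.6
tcp_pos: [0.4094, -0.2306, 0.0213]
eef_rot: [-1.209, 1.209, 1.21]
force: [0.2, -0.2, -1.0]
grip_width: 0.0692
```

Emit:
servo_tool(series=[[[2,0,0,0],[1.5,0,0,0],[0,0,0,0],[0,0,0,0]]])

```text
clock: 5.93
tcp_pos: [0.41, -0.231, 0.0183]
eef_rot: [-1.21, 1.209, 1.208]
force: [0.1, -0.0, -0.6]
grip_width: 0.0696
```

Emit:
servo_tool(series=[[[1,0,0,0],[0,0,0,0],[0,0,0,0]]])

```text
clock: 6.18
tcp_pos: [0.41, -0.231, 0.0183]
eef_rot: [-1.211, 1.209, 1.208]
force: [-2.4, 1.4, 10.4]
grip_width: 0.069
```

Emit:
servo_tool(series=[[[1,0,0,0],[0,0,0,0],[0,0,0,0]]])

```text
clock: 6.43
tcp_pos: [0.41, -0.231, 0.0182]
eef_rot: [-1.211, 1.209, 1.208]
force: [-4.4, 3.0, 20.7]
grip_width: 0.0692
```

Emit:
servo_tool(series=[[[-1.5,0,0,0],[0,0,0,0],[0,0,0,0],[-10,0,0,0],[-30,0,0,0],[-40,0,0,0],[-20,0,0,0],[0,0,0,0]]], claw=1)

```text
clock: 7.1
tcp_pos: [0.4126, -0.2329, 0.1219]
eef_rot: [-1.216, 1.208, 1.202]
force: [-0.1, -0.6, -0.1]
grip_width: 0.0854
```

Emit:
servo_tool(series=[[[0,-14,32,0],[0,-14,32,0],[0,-14,32,0],[0,-14,32,0],[0,-14,32,0],[0,-14,32,0],[0,-14,32,0],[0,-11,34,0]]], claw=0.65)

```text
clock: 7.77
tcp_pos: [0.5189, 0.0289, 0.1163]
eef_rot: [-1.209, 1.21, 1.209]
force: [1.3, -0.8, -0.4]
grip_width: 0.0552
```

Emit:
servo_tool(series=[[[0,0,0,-5],[0,0,0,-4.8],[0,0,0,0],[0,0,0,0]]])

```text
clock: 8.1
tcp_pos: [0.5179, 0.0276, 0.1164]
eef_rot: [-1.332, 1.125, 1.334]
force: [0.2, 0.0, -0.2]
grip_width: 0.0557
```

Run:
```python
from poses import *
s,r=st()
for n in('top','side'):grab(n,n+'2')
a=cv2.imread('pics/top2.png')[195:385,195:465];b=cv2.imread('pics/side2.png')[190:400,200:465]
cv2.imwrite('pics/t2.png',np.vstack([cv2.resize(a,None,fx=1.56,fy=1.56),cv2.resize(b,(421,300))]))
```

```text
t 8.1 tcp [0.5179 0.0276 0.1164] x [-0.001  0.    -1.   ] z [-0.168  0.986  0.   ] w 0.0557 F [ 0.2  0.  -0.2] q [-0.07  0.34 -0.31  0.93  0.   -0.24]
```

View pics/t2.png

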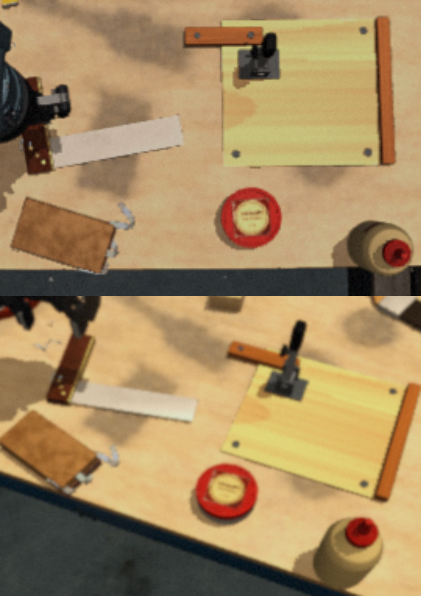

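Emit:
servo_tool(series=[[[20,-1.4,0,0],[30,0,0,0],[30,0,0,0],[15,0,0,0],[7,0,0,0],[0,0,0,0],[0,0,0,0]]])

```text
clock: 8.78
tcp_pos: [0.5201, 0.0273, 0.0157]
eef_rot: [-1.333, 1.124, 1.333]
force: [0.4, 0.2, 1.1]
grip_width: 0.0555
```

Emit:
servo_tool(series=[[[0,0,0,0],[0,0,0,0],[0,0,0,0],[0,0,0,0],[0,0,0,0],[0,0,0,0]]], claw=0.25, grip_force=30)

```text
clock: 9.28
tcp_pos: [0.5214, 0.0278, 0.0169]
eef_rot: [-1.336, 1.121, 1.332]
force: [-0.9, 1.0, 5.6]
grip_width: 0.0289
```

Emit:
servo_tool(series=[[[0,0,0,2],[0,0,0,4],[0,0,0,3.8],[0,-8,0,0],[0,-13,0,0],[0,-12.5,0,0],[0,0,0,0]]])

```text
clock: 9.87
tcp_pos: [0.5547, 0.0275, 0.0166]
eef_rot: [-1.21, 1.208, 1.208]
force: [-5.0, -0.2, 11.7]
grip_width: 0.0287
```

Emit:
servo_tool(series=[[[0,0,-10,0],[0,0,-15,0],[0,0,-15,0],[0,0,-15,0],[0,0,-15,0],[0,0,-10,0],[0,0,0,0]]])

```text
clock: 10.45
tcp_pos: [0.5549, -0.0537, 0.0167]
eef_rot: [-1.21, 1.207, 1.205]
force: [0.5, -1.4, 5.1]
grip_width: 0.0292
```

Run:
```python
from poses import *
s,r=st()
for n in('top','side'):grab(n,n+'3')
a=cv2.imread('pics/top3.png')[195:385,195:465];b=cv2.imread('pics/side3.png')[190:400,200:465]
cv2.imwrite('pics/t3.png',np.vstack([cv2.resize(a,None,fx=1.56,fy=1.56),cv2.resize(b,(421,300))]))
```

```text
t 10.45 tcp [ 0.5549 -0.0537  0.0167] x [ 0.004 -0.    -1.   ] z [ 0.001  1.    -0.   ] w 0.0292 F [ 0.5 -1.4  5.1] q [-0.21  0.51 -0.33  0.73  0.   -0.21]
```

View pics/t3.png

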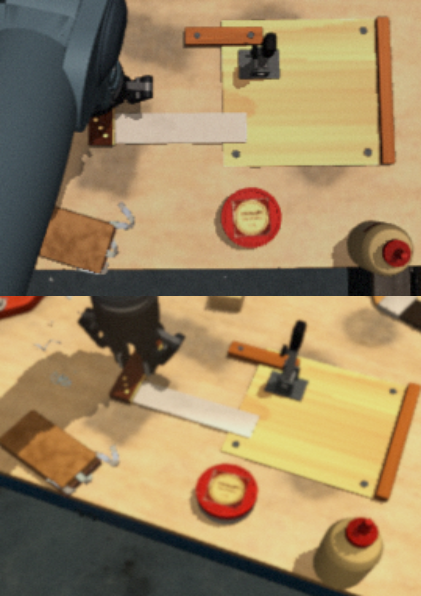

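Emit:
servo_tool(series=[[[0,2,-10,0],[0,0,-15,0],[0,0,-15,0],[0,0,-15,0],[0,0,-15,0],[0,0,-15,0],[0,0,-15,0],[0,0,-10,0]]])

```text
clock: 11.22
tcp_pos: [0.5527, -0.1615, 0.0167]
eef_rot: [-1.209, 1.203, 1.209]
force: [1.0, 8.0, 9.3]
grip_width: 0.0288
```

Emit:
servo_tool(series=[[[0,0,-8,0],[0,0,-3,0],[0,0,0,0]]])

```text
clock: 11.47
tcp_pos: [0.5527, -0.1727, 0.0167]
eef_rot: [-1.209, 1.205, 1.208]
force: [-0.3, 3.9, 7.3]
grip_width: 0.0289
```

Emit:
servo_tool(series=[[[0,0,-2,0],[0,0,0,0]]])

```text
clock: 11.63
tcp_pos: [0.5527, -0.1736, 0.0167]
eef_rot: [-1.209, 1.203, 1.209]
force: [-0.0, 5.9, 8.5]
grip_width: 0.0291
```

Emit:
servo_tool(series=[[[0,0,-2,0],[0,0,0,0]]])

```text
clock: 11.8
tcp_pos: [0.5526, -0.1753, 0.0167]
eef_rot: [-1.209, 1.203, 1.21]
force: [-0.0, 7.1, 8.4]
grip_width: 0.029
```

Emit:
servo_tool(series=[[[0,0,-3,0],[0,0,-2,0],[0,0,0,0]]])

```text
clock: 12.05
tcp_pos: [0.5526, -0.1804, 0.0167]
eef_rot: [-1.209, 1.203, 1.21]
force: [0.4, 6.5, 8.8]
grip_width: 0.0292
```

Emit:
servo_tool(series=[[[0,0,-1,0],[0,0,-1,0],[0,0,0,0]]])

```text
clock: 12.3
tcp_pos: [0.5526, -0.182, 0.0167]
eef_rot: [-1.209, 1.203, 1.21]
force: [-0.2, 7.8, 8.8]
grip_width: 0.0291
```

Emit:
servo_tool(series=[[[0,0,-1,0],[0,0,0,0]]])

```text
clock: 12.47
tcp_pos: [0.5526, -0.183, 0.0167]
eef_rot: [-1.209, 1.202, 1.21]
force: [-0.4, 7.9, 8.9]
grip_width: 0.029
```

Emit:
servo_tool(series=[[[0,0,-1,0],[0,0,0,0]]])

```text
clock: 12.63
tcp_pos: [0.5526, -0.184, 0.0167]
eef_rot: [-1.209, 1.202, 1.21]
force: [0.7, 7.5, 8.8]
grip_width: 0.0285
```

Emit:
servo_tool(series=[[[0,0,-1,0],[0,0,0,0]]])

```text
clock: 12.8
tcp_pos: [0.5526, -0.185, 0.0167]
eef_rot: [-1.209, 1.202, 1.21]
force: [0.5, 7.7, 9.8]
grip_width: 0.0288
```

Run:
```python
from poses import *
s,r=st()
for n in('top','side'):grab(n,n+'4')
a=cv2.imread('pics/top4.png')[195:315,290:450];b=cv2.imread('pics/side4.png')[190:330,300:480]
cv2.imwrite('pics/t4.png',np.hstack([cv2.resize(a,(400,300),interpolation=2),cv2.resize(b,(386,300),interpolation=2)]))
```

```text
t 12.8 tcp [ 0.5526 -0.185   0.0167] x [ 0.003  0.005 -1.   ] z [-0.002  1.     0.005] w 0.0288 F [0.5 7.7 9.8] q [-0.43  0.55 -0.26  0.76  0.01 -0.44]
```

View pics/t4.png

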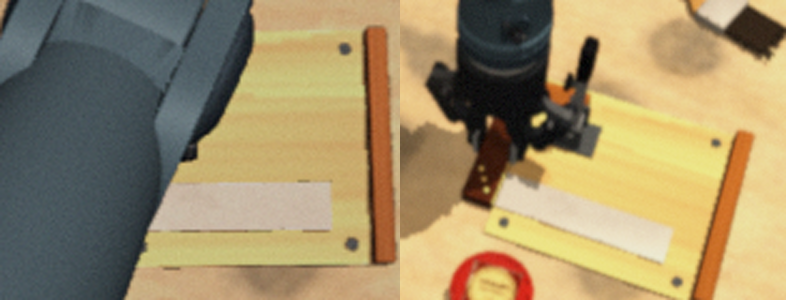

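```bash
cat >> poses.py <<'E'
Bp=np.array([0.55969978,-0.19958322])
def inb(f,uv,z):
    w=unproj(f,uv,z)[:,:2]-Bp
    return np.c_[-w[:,1],w[:,0]]*1000+np.c_[0*w[:,0],0*w[:,0]]
E
python3 - <<'E'
from poses import *
f=grab('top')
print(inb(f,np.array([[331,182],[331,231],[195,183]])/2.5+[290,195]-.3,.009).round(1))
E
```

```text
[[160.8 -27. ]
 [159.6 -64.1]
 [ 57.7 -26.9]]
```

Emit:
servo_tool(series=[[[0,0,-1,0],[0,0,0,0]]])

```text
clock: 13.12
tcp_pos: [0.5526, -0.1855, 0.0167]
eef_rot: [-1.208, 1.201, 1.211]
force: [0.2, 8.2, 9.2]
grip_width: 0.0289
```

Emit:
servo_tool(series=[[[0,0,-1,0],[0,0,0,0]]])

```text
clock: 13.28
tcp_pos: [0.5526, -0.1855, 0.0167]
eef_rot: [-1.207, 1.2, 1.212]
force: [0.7, 10.7, 10.6]
grip_width: 0.029
```

Emit:
servo_tool(series=[[[0,-2,0,0],[0,-2,0,0],[0,-2,0,0],[0,0,0,0]]])

```text
clock: 13.62
tcp_pos: [0.5527, -0.1854, 0.0165]
eef_rot: [-1.203, 1.209, 1.219]
force: [-14.3, 11.3, 24.7]
grip_width: 0.0289
```

Emit:
servo_tool(series=[[[0,-1,0,0],[0,0,0,0]]])

```text
clock: 13.78
tcp_pos: [0.5528, -0.1854, 0.0165]
eef_rot: [-1.202, 1.211, 1.22]
force: [-16.3, 9.7, 27.2]
grip_width: 0.0288
```

Emit:
servo_tool(series=[[[0,-1,0,0],[0,0,0,0]]])

```text
clock: 13.95
tcp_pos: [0.5529, -0.1854, 0.0165]
eef_rot: [-1.201, 1.212, 1.221]
force: [-18.1, 9.4, 28.8]
grip_width: 0.0287
```

```bash
cat >> poses.py <<'E'
def blade(f,cols=range(380,418,4)):
    hsv=cv2.cvtColor(f['img'],cv2.COLOR_BGR2HSV);s=hsv[...,1].astype(float)
    up=[];lo=[]
    for c in cols:
        v=s[:,c-1:c+2].mean(1)[245:302]; m=v<70
        i=np.where(m)[0]
        if len(i)>5: 
            th=(np.median(v[i])+np.median(v[-4:]))/2
            k=np.where(v<th)[0]; a,b=k[0],k[-1]
            up.append([c,245+a-(th-v[a])/(v[a-1]-v[a]+1e-9)]);lo.append([c,245+b+(th-v[b])/(v[b+1]-v[b]+1e-9)])
    U=inb(f,up,.009);L=inb(f,lo,.009)
    for n,E in(('up',U),('lo',L)):
        p=np.polyfit(E[:,0],E[:,1],1);print(n,'n',len(E),'y@80',np.polyval(p,80).round(2),'deg',np.degrees(p[0]).round(2))
    row=int(np.mean([up[-1][1],lo[-1][1]])); v=s[row-4:row+5].mean(0)[400:450]; th=(v[:12].mean()+v[28:36].mean())/2; k=np.where(v<th)[0];k=k[k<30][-1]
    print('tip x',inb(f,[[400+k+(th-v[k])/(v[k+1]-v[k]),row]],.009).round(2), 'lvl',v[:12].mean(),v[28:36].mean())
E
python3 - <<'E'
from poses import *
f=grab('top','top5')
for n in (cv2.imread('pics/top4.png'),f['img']): blade(dict(f,img=n))
st()
b=grab('side')['img'][195:295,300:400]
cv2.imwrite('pics/t5.png',cv2.resize(b,(600,600),interpolation=2))
E
```

```text
up n 10 y@80 -26.3 deg -0.56
lo n 10 y@80 -61.96 deg -0.61
tip x [[160.51 -43.12]] lvl 45.28703703703703 111.30555555555557
up n 10 y@80 -26.42 deg -0.33
lo n 10 y@80 -62.04 deg -0.46
tip x [[161.01 -43.13]] lvl 45.52777777777778 111.38888888888889
t 14.0 tcp [ 0.5528 -0.1854  0.0164] x [-0.011  0.006 -1.   ] z [-0.002  1.     0.006] w 0.029 F [-17.5   9.6  28.3] q [-0.43  0.56 -0.24  0.78  0.   -0.43]
```

View pics/t5.png

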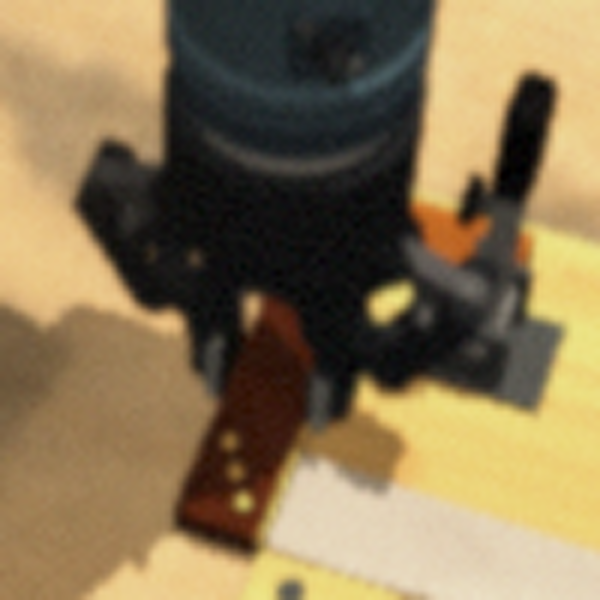

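Emit:
servo_tool(series=[[[0,4,0,0],[0,4,0,0],[0,4,0,0],[0,0,0,0]]])

```text
clock: 14.38
tcp_pos: [0.5505, -0.1855, 0.0166]
eef_rot: [-1.21, 1.196, 1.21]
force: [6.3, 11.2, 5.1]
grip_width: 0.0291
```

Emit:
servo_tool(series=[[[0,0,0,0],[0,0,0,0],[0,0,0,0]]], claw=0.45)

```text
clock: 14.63
tcp_pos: [0.5471, -0.1894, 0.0152]
eef_rot: [-1.209, 1.21, 1.21]
force: [0.6, 0.3, 0.2]
grip_width: 0.0387
```

Run:
```python
from poses import *
blade(grab('top'));st()
```

```text
up n 10 y@80 -12.58 deg -18.68
lo n 10 y@80 -63.83 deg -0.64
tip x [[160.96 -45.02]] lvl 45.444444444444436 109.47222222222223
t 14.68 tcp [ 0.547  -0.1895  0.0151] x [-0.001 -0.    -1.   ] z [ 0.  1. -0.] w 0.0385 F [-0.4  0.8  0.4] q [-0.44  0.55 -0.27  0.76 -0.   -0.44]
```

Emit:
servo_tool(series=[[[-10,0,0,0],[-25,0,0,0],[-25,0,0,0],[0,25,1,0],[0,30,1,0],[0,24,0,0],[0,0,0,0]]])

```text
clock: 15.27
tcp_pos: [0.4627, -0.1861, 0.075]
eef_rot: [-1.204, 1.213, 1.213]
force: [-0.7, 0.7, -0.1]
grip_width: 0.0384
```

Emit:
servo_tool(series=[[[0,0,0,0],[20,0,0,0],[20,0,0,0],[12,0,0,0],[6,0,0,0],[0,0,0,0]]], claw=0)

```text
clock: 15.77
tcp_pos: [0.4685, -0.1873, 0.0163]
eef_rot: [-1.208, 1.209, 1.211]
force: [-0.5, 0.2, -0.4]
grip_width: -0.0002
```

Run:
```python
from poses import *
st()
b=grab('side')['img'][215:315,300:400]
cv2.imwrite('pics/t6.png',cv2.resize(b,(500,500),interpolation=2))
```

```text
t 15.77 tcp [ 0.4685 -0.1873  0.0163] x [-0.001  0.001 -1.   ] z [-0.     1.     0.001] w -0.0002 F [-0.5  0.2 -0.4] q [-0.51  0.43 -0.47  0.67  0.   -0.51]
```

View pics/t6.png

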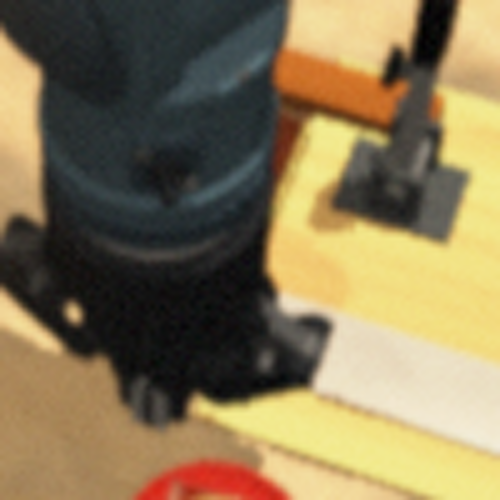

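Emit:
servo_tool(series=[[[0,-4,0,0],[0,-4,0,0],[0,-3,0,0],[0,-2,0,0],[0,-2,0,0],[0,-2,0,0],[0,0,0,0]]])

```text
clock: 16.4
tcp_pos: [0.4845, -0.1871, 0.0171]
eef_rot: [-1.208, 1.21, 1.211]
force: [-3.5, -0.4, 2.1]
grip_width: -0.0
```

Emit:
servo_tool(series=[[[0,-1,0,0],[0,-1,0,0],[0,0,0,0]]])

```text
clock: 16.65
tcp_pos: [0.4868, -0.187, 0.0171]
eef_rot: [-1.208, 1.209, 1.21]
force: [-3.5, 1.3, 2.5]
grip_width: -0.0001
```

Emit:
servo_tool(series=[[[0,-1,0,0],[0,0,0,0]]])

```text
clock: 16.82
tcp_pos: [0.4883, -0.1872, 0.0171]
eef_rot: [-1.209, 1.209, 1.21]
force: [-3.7, -0.4, -0.1]
grip_width: 0.0001
```

Emit:
servo_tool(series=[[[0,-1,0,0],[0,0,0,0]]])

```text
clock: 16.98
tcp_pos: [0.4896, -0.1873, 0.0171]
eef_rot: [-1.209, 1.208, 1.209]
force: [-2.9, -0.2, -0.1]
grip_width: -0.0
```

Run:
```python
from poses import *
blade(grab('top'),range(400,419,3));st()
```

```text
up n 7 y@80 -23.3 deg 1.17
lo n 7 y@80 -56.94 deg -0.35
tip x [[160.96 -39.34]] lvl 46.22222222222222 114.51388888888889
t 17.03 tcp [ 0.4896 -0.1873  0.0171] x [ 0.  0. -1.] z [-0.  1.  0.] w 0.0002 F [-2.8  0.2 -0.1] q [-0.49  0.46 -0.42  0.69  0.   -0.49]
```

Pushing works at about 3 N, and y is now about −2. I'll continue until the stop makes contact.

Emit:
servo_tool(series=[[[0,-1,0,0],[0,0,0,0]]])

```text
clock: 17.2
tcp_pos: [0.4907, -0.1873, 0.0171]
eef_rot: [-1.209, 1.209, 1.209]
force: [-2.1, -0.4, -1.3]
grip_width: -0.0005
```

Emit:
servo_tool(series=[[[0,-0.7,0,0],[0,0,0,0]]])

```text
clock: 17.37
tcp_pos: [0.4913, -0.1873, 0.0172]
eef_rot: [-1.209, 1.209, 1.209]
force: [-1.4, 0.7, -1.0]
grip_width: 0.0001
```

Emit:
servo_tool(series=[[[0,-0.7,0,0],[0,0,0,0]]])

```text
clock: 17.53
tcp_pos: [0.492, -0.1873, 0.0172]
eef_rot: [-1.209, 1.209, 1.209]
force: [-1.5, 0.5, -1.5]
grip_width: -0.0002
```

Emit:
servo_tool(series=[[[0,-0.7,0,0],[0,0,0,0]]])

```text
clock: 17.7
tcp_pos: [0.4927, -0.1874, 0.0173]
eef_rot: [-1.209, 1.209, 1.209]
force: [-2.7, 0.4, -1.8]
grip_width: -0.0003
```

Emit:
servo_tool(series=[[[0,-0.7,0,0],[0,0,0,0]]])

```text
clock: 17.87
tcp_pos: [0.4931, -0.1873, 0.0173]
eef_rot: [-1.209, 1.209, 1.209]
force: [-3.3, 0.7, -1.1]
grip_width: -0.0
```

Emit:
servo_tool(series=[[[0,-0.7,0,0],[0,0,0,0]]])

```text
clock: 18.03
tcp_pos: [0.4932, -0.1873, 0.0172]
eef_rot: [-1.209, 1.21, 1.21]
force: [-5.0, -0.3, 1.2]
grip_width: -0.0003
```

Run:
```python
from poses import *
blade(grab('top'),range(400,419,3));st()
```

```text
up n 7 y@80 -18.75 deg 0.17
lo n 7 y@80 -53.61 deg -0.12
tip x [[160.91 -35.55]] lvl 46.30555555555555 116.86111111111111
t 18.08 tcp [ 0.4932 -0.1873  0.0172] x [-0.001  0.    -1.   ] z [0. 1. 0.] w 0.0001 F [-4.7 -1.   0.5] q [-0.48  0.46 -0.41  0.7  -0.   -0.48]
```

Emit:
servo_tool(series=[[[0,-0.8,0,0],[0,0,0,0],[0,0,0,0]]])

```text
clock: 18.33
tcp_pos: [0.4933, -0.1873, 0.0172]
eef_rot: [-1.208, 1.211, 1.211]
force: [-6.4, 0.4, 3.3]
grip_width: 0.0001
```

Emit:
servo_tool(series=[[[0,10,0,0],[-30,5,0,0],[-30,0,20,0],[0,-15,40,0],[0,-25,0,0],[0,-25,0,0],[0,0,0,0]]])

```text
clock: 18.92
tcp_pos: [0.5517, -0.1286, 0.0793]
eef_rot: [-1.218, 1.201, 1.202]
force: [1.1, -0.8, -0.1]
grip_width: 0.0001
```

Emit:
servo_tool(series=[[[0,8,0,0],[20,0,0,0],[20,0,0,0],[15,0,0,0],[7,0,0,0],[0,0,0,0]]])

```text
clock: 19.42
tcp_pos: [0.534, -0.128, 0.0138]
eef_rot: [-1.206, 1.211, 1.212]
force: [0.2, -0.0, 0.4]
grip_width: 0.0002
```

Emit:
servo_tool(series=[[[-1,0,-6,0],[0,0,-6,0],[0,0,-4,0],[0,0,-2,0],[0,0,-2,0],[0,0,0,0]]])

```text
clock: 19.92
tcp_pos: [0.5367, -0.149, 0.0167]
eef_rot: [-1.209, 1.209, 1.208]
force: [0.5, -0.7, -0.7]
grip_width: -0.0003
```

Emit:
servo_tool(series=[[[0,0,-2,0],[0,0,-2,0],[0,0,0,0]]])

```text
clock: 20.17
tcp_pos: [0.5363, -0.1526, 0.0163]
eef_rot: [-1.209, 1.209, 1.209]
force: [0.7, -0.5, 0.1]
grip_width: 0.0002
```

Emit:
servo_tool(series=[[[0,0,-1,0],[0,0,-1,0],[0,0,0,0]]])

```text
clock: 20.42
tcp_pos: [0.5363, -0.1544, 0.0162]
eef_rot: [-1.209, 1.209, 1.209]
force: [0.3, -0.6, -0.5]
grip_width: 0.0001
```

Emit:
servo_tool(series=[[[0,0,-1,0],[0,0,-1,0],[0,0,0,0]]])

```text
clock: 20.67
tcp_pos: [0.5363, -0.1565, 0.0163]
eef_rot: [-1.209, 1.209, 1.209]
force: [0.0, 0.8, -0.0]
grip_width: 0.0001
```

Emit:
servo_tool(series=[[[0,0,-1,0],[0,0,-1,0],[0,0,0,0]]])

```text
clock: 20.92
tcp_pos: [0.5363, -0.1582, 0.0162]
eef_rot: [-1.209, 1.209, 1.21]
force: [-0.0, 1.1, -0.1]
grip_width: 0.0001
```

Emit:
servo_tool(series=[[[0,0,-1,0],[0,0,0,0],[0,0,0,0]]])

```text
clock: 21.17
tcp_pos: [0.5362, -0.1586, 0.0162]
eef_rot: [-1.208, 1.208, 1.21]
force: [0.1, 3.4, 0.9]
grip_width: -0.0002
```

Contact at −0.1586, so it's now pressed against the board. I'll push slightly harder, then check.

Emit:
servo_tool(series=[[[0,0,-1,0],[0,0,0,0],[0,0,0,0]]])

```text
clock: 21.42
tcp_pos: [0.5362, -0.1588, 0.0162]
eef_rot: [-1.208, 1.206, 1.211]
force: [-0.3, 5.6, 2.7]
grip_width: -0.0003
```

Emit:
servo_tool(series=[[[0,0,-1.5,0],[0,0,0,0],[0,0,0,0]]])

```text
clock: 21.67
tcp_pos: [0.5362, -0.159, 0.0162]
eef_rot: [-1.206, 1.204, 1.213]
force: [0.6, 10.2, 2.7]
grip_width: 0.0007
```

Emit:
servo_tool(series=[[[0,0,15,0],[0,0,20,0],[-30,0,20,0],[-40,0,20,0],[-40,30,0,0],[-40,30,0,0],[0,30,0,0],[0,0,0,0]]])

```text
clock: 22.33
tcp_pos: [0.4518, -0.0877, 0.1514]
eef_rot: [-1.209, 1.212, 1.21]
force: [-0.5, 0.7, -1.6]
grip_width: 0.0003
```

Run:
```python
from poses import *
f=grab('top','top7');blade(f,range(345,419,4));st()
a=f['img'][200:310,300:450];b=grab('side')['img'][190:300,310:460]
cv2.imwrite('pics/t7.png',np.vstack([cv2.resize(a,(409,300),interpolation=2),cv2.resize(b,(409,300),interpolation=2)]))
```

```text
up n 19 y@80 -18.38 deg 0.35
lo n 19 y@80 -55.29 deg 3.4
tip x [[161.13 -35.55]] lvl 45.86111111111111 116.73611111111111
t 22.38 tcp [ 0.4538 -0.088   0.1508] x [-0.001 -0.002 -1.   ] z [ 0.001  1.    -0.002] w 0.0002 F [ 0.9 -0.8 -0.3] q [-0.33  0.2  -0.4   0.97 -0.   -0.33]
```

View pics/t7.png

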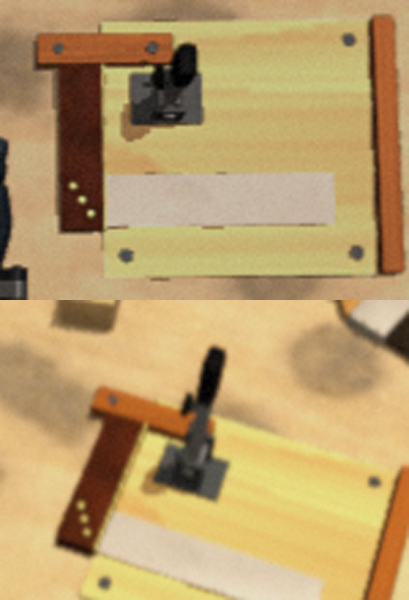

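Run:
```python
from poses import *
f=grab('top');g=grab('side')
for a in (1.3,1.5,1.6,1.7,1.8,1.9):
    P=[[45-r*np.cos(a),34,31+r*np.sin(a)] for r in(75,118)]
    W=[[Bp[0]+p[1]/1000,Bp[1]-p[0]/1000,p[2]/1000] for p in P]
    print(a,((proj(f,W)-[300,200])*2.727).round(),((proj(g,W)-[310,190])*2.727+[0,300]).round())
```

```text
1.3 [[145.  74.]
 [130.  62.]] [[174. 392.]
 [162. 351.]]
1.5 [[168.  73.]
 [168.  61.]] [[195. 396.]
 [197. 357.]]
1.6 [[180.  73.]
 [188.  61.]] [[206. 399.]
 [214. 362.]]
1.7 [[191.  73.]
 [207.  61.]] [[216. 403.]
 [232. 368.]]
1.8 [[203.  74.]
 [225.  61.]] [[226. 407.]
 [248. 375.]]
1.9 [[213.  74.]
 [243.  62.]] [[236. 412.]
 [265. 383.]]
```

Emit:
servo_tool(series=[[[-35,0,0,0],[-35,0,0,0],[-30,-15,-20,0],[0,-25,-33,0],[0,-25,-33,0],[0,-25,-33,0],[0,-25,-33,0],[0,-25,-33,0]]])

```text
clock: 23.2
tcp_pos: [0.5982, -0.2753, 0.249]
eef_rot: [-1.21, 1.209, 1.209]
force: [1.2, -0.7, 1.3]
grip_width: 0.0004
```

Emit:
servo_tool(series=[[[0,0,-10,0],[0,0,0,0],[25,0,0,0],[25,0,0,0],[25,0,0,0],[0,0,0,0],[0,0,0,0]]])

```text
clock: 23.78
tcp_pos: [0.5949, -0.2814, 0.174]
eef_rot: [-1.207, 1.21, 1.214]
force: [-0.1, -0.7, 0.8]
grip_width: 0.0003
```

Emit:
servo_tool(series=[[[17,0,0,0],[17,0,0,0],[0,0,6,0],[0,0,6,0],[0,0,3,0],[0,0,0,0]]])

```text
clock: 24.28
tcp_pos: [0.5974, -0.2675, 0.1435]
eef_rot: [-1.212, 1.207, 1.208]
force: [0.4, 0.3, 0.5]
grip_width: 0.0001
```

Emit:
servo_tool(series=[[[0,0,3,0],[0,0,3,0],[0,0,0,0]]])

```text
clock: 24.53
tcp_pos: [0.5968, -0.262, 0.1421]
eef_rot: [-1.211, 1.208, 1.208]
force: [0.2, -1.1, 0.3]
grip_width: 0.0001
```

Emit:
servo_tool(series=[[[0,0,3,0],[0,0,3,0],[0,0,0,0]]])

```text
clock: 24.78
tcp_pos: [0.5964, -0.2557, 0.1412]
eef_rot: [-1.209, 1.209, 1.21]
force: [0.5, -0.3, -0.4]
grip_width: 0.0001
```

Emit:
servo_tool(series=[[[0,0,3,0],[0,0,3,0],[0,0,0,0]]])

```text
clock: 25.03
tcp_pos: [0.5962, -0.2495, 0.141]
eef_rot: [-1.209, 1.209, 1.21]
force: [-0.4, -0.3, 0.5]
grip_width: 0.0001
```

Emit:
servo_tool(series=[[[0,0,3,0],[0,0,3,0],[0,0,0,0]]])

```text
clock: 25.28
tcp_pos: [0.5961, -0.2434, 0.141]
eef_rot: [-1.209, 1.209, 1.21]
force: [0.4, -0.6, -0.9]
grip_width: -0.0001
```

Run:
```python
from poses import *
st()
a=grab('top')['img'][200:310,300:450];b=grab('side')['img'][170:280,310:460]
cv2.imwrite('pics/t8.png',np.vstack([cv2.resize(a,(409,300),interpolation=2),cv2.resize(b,(409,300),interpolation=2)]))
```

```text
t 25.28 tcp [ 0.5961 -0.2434  0.141 ] x [-0.     0.001 -1.   ] z [-0.001  1.     0.001] w -0.0001 F [ 0.4 -0.6 -0.9] q [-0.49  0.56  0.11  1.12  0.   -0.49]
```

View pics/t8.png

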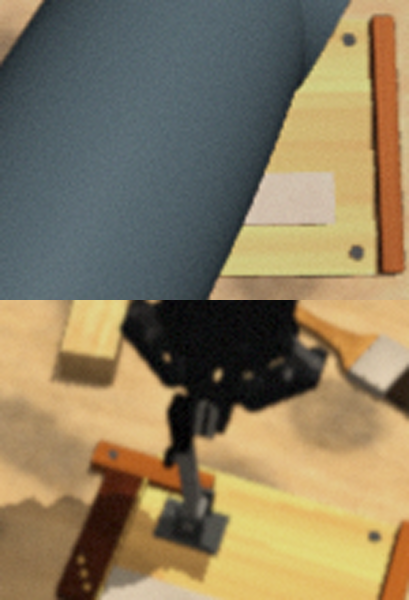

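Emit:
servo_tool(series=[[[5,0,8,0],[5,0,7,0],[4,0,9,0],[4,0,8,0],[0,0,0,0]]])

```text
clock: 25.8
tcp_pos: [0.5955, -0.2095, 0.1218]
eef_rot: [-1.208, 1.208, 1.214]
force: [-0.4, 0.0, 0.1]
grip_width: -0.0002
```

Emit:
servo_tool(series=[[[5,0,8,0],[5,0,8,0],[7,0,7,0],[7,0,7,0],[0,0,0,0]]])

```text
clock: 26.22
tcp_pos: [0.595, -0.1799, 0.097]
eef_rot: [-1.207, 1.209, 1.214]
force: [-0.1, -0.3, -0.7]
grip_width: -0.0001
```

Emit:
servo_tool(series=[[[8,0,5,0],[8,0,5,0],[0,0,0,0]]])

```text
clock: 26.47
tcp_pos: [0.5951, -0.1708, 0.0811]
eef_rot: [-1.207, 1.21, 1.213]
force: [-0.5, 0.7, -0.2]
grip_width: -0.0004
```

Emit:
servo_tool(series=[[[6,0,3,0],[6,0,3,0],[0,0,0,0]]])

```text
clock: 26.72
tcp_pos: [0.5955, -0.1655, 0.0697]
eef_rot: [-1.208, 1.21, 1.211]
force: [0.0, -0.5, -0.2]
grip_width: 0.0004
```

Emit:
servo_tool(series=[[[6,0,2,0],[6,0,1,0],[0,0,0,0]]])

```text
clock: 26.97
tcp_pos: [0.5956, -0.1627, 0.0578]
eef_rot: [-1.208, 1.21, 1.211]
force: [-0.3, -0.1, 0.2]
grip_width: -0.0
```

Emit:
servo_tool(series=[[[3,0,1,0],[2,0,0,0],[0,0,0,0]]])

```text
clock: 27.22
tcp_pos: [0.5961, -0.1621, 0.0538]
eef_rot: [-1.209, 1.209, 1.21]
force: [0.3, 0.0, -0.1]
grip_width: 0.0
```

Emit:
servo_tool(series=[[[2,0,0,0],[0,0,0,0],[0,0,0,0]]])

```text
clock: 27.47
tcp_pos: [0.5963, -0.1623, 0.0522]
eef_rot: [-1.209, 1.209, 1.209]
force: [0.1, -0.2, -0.6]
grip_width: -0.0001
```

Emit:
servo_tool(series=[[[2,0,0,0],[0,0,0,0],[0,0,0,0]]])

```text
clock: 27.72
tcp_pos: [0.5962, -0.1622, 0.0501]
eef_rot: [-1.209, 1.209, 1.209]
force: [-0.2, -0.3, 0.1]
grip_width: 0.0002
```

Emit:
servo_tool(series=[[[2,0,0,0],[0,0,0,0],[0,0,0,0]]])

```text
clock: 27.97
tcp_pos: [0.5962, -0.1622, 0.0481]
eef_rot: [-1.209, 1.209, 1.21]
force: [-0.7, -0.2, -0.4]
grip_width: 0.0
```

Emit:
servo_tool(series=[[[1.5,0,0,0],[0,0,0,0],[0,0,0,0]]])

```text
clock: 28.22
tcp_pos: [0.5962, -0.1622, 0.0466]
eef_rot: [-1.209, 1.209, 1.21]
force: [-1.3, -0.7, -0.4]
grip_width: -0.0002
```

Emit:
servo_tool(series=[[[1,0,0,0],[0,0,0,0],[0,0,0,0]]])

```text
clock: 28.47
tcp_pos: [0.5963, -0.1622, 0.0457]
eef_rot: [-1.209, 1.209, 1.209]
force: [-0.5, 0.3, 0.4]
grip_width: 0.0
```

Emit:
servo_tool(series=[[[1,0,0,0],[0,0,0,0],[0,0,0,0]]])

```text
clock: 28.72
tcp_pos: [0.5963, -0.1622, 0.0455]
eef_rot: [-1.21, 1.209, 1.209]
force: [-1.9, 0.4, 4.9]
grip_width: 0.0002
```

Emit:
servo_tool(series=[[[1,0,0,0],[0,0,0,0],[0,0,0,0]]])

```text
clock: 28.97
tcp_pos: [0.5963, -0.1622, 0.0454]
eef_rot: [-1.21, 1.209, 1.209]
force: [-3.9, 1.9, 11.0]
grip_width: 0.0004
```

Emit:
servo_tool(series=[[[-5,0,0,0],[-30,0,0,0],[-40,0,0,0],[-40,0,20,0],[-30,25,30,0],[0,30,25,0],[0,30,25,0],[0,30,0,0]]])

```text
clock: 29.63
tcp_pos: [0.4841, -0.0649, 0.182]
eef_rot: [-1.212, 1.205, 1.212]
force: [-0.6, -0.2, 1.1]
grip_width: -0.0
```

Emit:
servo_tool(series=[[[0,0,20,0],[0,0,20,0],[0,0,0,0],[0,0,0,0]]])

```text
clock: 29.97
tcp_pos: [0.4851, -0.0278, 0.1816]
eef_rot: [-1.211, 1.208, 1.21]
force: [0.1, 0.1, -0.6]
grip_width: -0.0002
```

Run:
```python
from poses import *
st()
f=grab('top','top9');blade(f,range(345,413,4))
a=f['img'][200:310,300:450];b=grab('side','side9')['img'][190:300,310:460]
cv2.imwrite('pics/t9.png',np.vstack([cv2.resize(a,(409,300),interpolation=2),cv2.resize(b,(409,300),interpolation=2)]))
cv2.imwrite('pics/t9.png',np.hstack([cv2.imread('pics/t9.png'),cv2.resize(f['img'][120:380,180:350],(391,600))]))
```

```text
t 29.97 tcp [ 0.4851 -0.0278  0.1816] x [ 0. -0. -1.] z [-0.002  1.    -0.   ] w -0.0002 F [ 0.1  0.1 -0.6] q [-0.19  0.22 -0.28  1.06 -0.   -0.19]
up n 17 y@80 -18.4 deg 0.25
lo n 17 y@80 -55.02 deg 4.15
tip x [[161.11 -35.55]] lvl 45.47222222222223 115.70833333333334
```

View pics/t9.png

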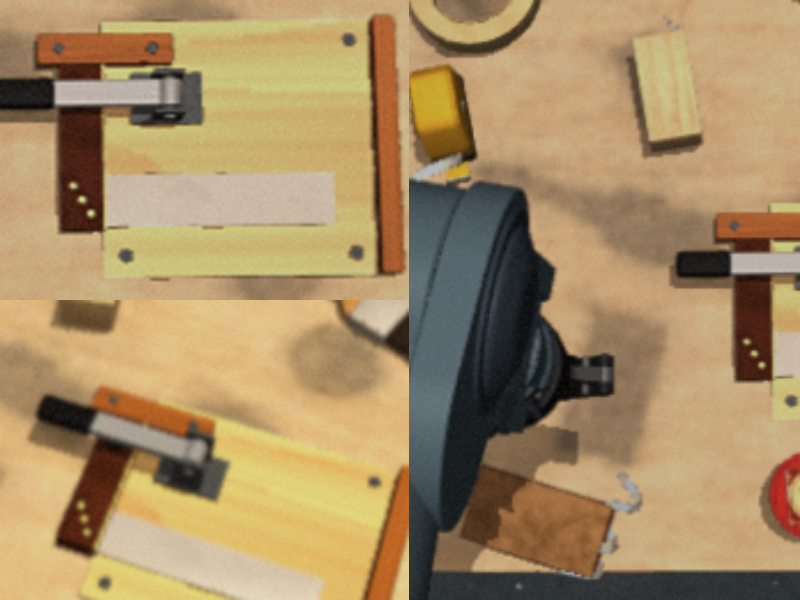

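The hold-down arm is down on the stock. The square is flush and hasn't moved, and the robot is clear of everything, so I'm handing in.

```bash
python3 -c "
from cell import robot
print(robot.hand_in())"
```

```text
the job is handed in; nothing more can be done
None
```

The job is done and handed in at about 30 s on the robot clock; no verdict was reported.

- **Tin:** I lifted it off the board and stood it upright on the bench in front of the board, clear of the square.
- **Square:** I slid it flat on the bench the whole way, first gripped by the stock, then pushed with closed fingers against the stop and then against the guide edge. Both contacts showed as a rise in force of about 6–10 N.
- **Hold-down arm:** I lowered it last and pressed it to about 11 N. Contact came at the height that matches arm angle 0, with its pad on the stock.

**Last checks:**
- In the camera images the blade's upper edge is at board y −18.4 mm (target −19) and its tip at x 161.1 mm (target 160), within the 2 mm calibration.
- The upper edge reads 0.25° off square. It did not change when the arm came down.
- In the last view the tape measure, offcut and sanding block stood where they started; the glue bottle was outside that view.

**What went wrong or disagreed:**
- **Blocked first slide:** Sliding the gripped square toward the stop was blocked 7 mm short, probably by the gripper's knuckle touching the clamp foot. The wrist force at that point was about 35 N in total. I backed off and finished by pushing.
- **Blade's lower edge:** My fit of this edge read about 4° off in the last two checks. I discounted it as thrown off by a board screw; the picture shows the blade straight.

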